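Free the seam probe and trace the housing joint

TASK

Swing the hold-down bar well up and leave it up, pull the probe out by its tail tab along the rails to the stop at the open end, and let go of it there. Take it again by its grip fin and guide its tip slowly (about 3 cm a second) along the whole dark joint seam on top of the housing, from the pipe end round the corner to the square-flange end, tip lightly touching or only a few millimetres above the seam. Then lay the probe gently back flat on the open end of the rails, tip in the slot and nose towards the guard, clear of the bar, and let go, without disturbing the wrench, bottle or collar.

Things in the scene. Friction and masses are not known exactly. Their poses are not given: they have to be found in the camera images.
- rack: Fixed stowage rack: two plain metal rails along its x axis (tops 34 mm high, each 20 mm wide, 24 mm slot between) on a 350 x 150 mm base plate. Origin: on the bench, on the slot's centre line, right under the hold-down bar; z up. A clear plastic guard covers x = 17 to 125 mm (80 mm wide, top 94 mm high, open-ended); -x is the open end. x points roughly to the robot's left (world +y).
- rack_open (a point): Point on the rack's centre line, level with the rail tops (34 mm), at rack x = -90 mm: open end, where the probe is laid down. Beyond it a low stop (42 mm high) has its face at rack x = -216 mm. The slot's floor is 6 mm above the bench.
- bar (a joint): Hinge of the steel hold-down bar (16 mm wide), rad: 0 = down, level across the rails, blocking the probe's fin; 1.0 = raised to its stop. Starts within 0.1 of down. Stiff (0.5 N m friction): stays where left, 2 to 6 N at the handle lifts it. From 0.65 up the fin passes freely beneath.
- bar_hinge (a point): Point on the bar's hinge line, 56 mm above the bench, at rack (0, -60) mm; the line runs along rack x, and raising the bar is a positive turn about rack +x.
- bar_grip (a point): Where to pinch the bar's handle: a round rod 14 mm thick along rack x, sticking out 54 mm from the bar's upturned free end towards the guard side. With the bar down this point is 80 mm above the bench at rack (36, 115) mm, 175 mm out from and 24 mm above the hinge line. Moves with the bar.
- probe: Black hand probe, 186 mm long, about 0.35 kg. Origin: middle of the underside of its base plate (x -55 to 45 mm, 44 mm wide, 14 mm thick), near its balance point; +x to the nose, z up. It starts on the rails, origin near rack x = 37 mm, in line with the rack, tip hanging in the slot, nose and grip fin under the guard, tail tab free beyond the bar. Against the stop its origin is at rack x = -113 mm.
- probe_tab (a point): Top centre of the small upright tab at the end of the probe's narrow tail: probe x = -95, z = 48 mm. The tab is 16 mm long, 14 mm thick (along y) and stands 34 mm above the plate (z 14 to 48 mm). The tail ends at x = -103 mm.
- probe_grip (a point): Top centre of the probe's grip fin: probe x = 0, z = 48 mm. The fin is 50 mm long (along x), 16 mm thick (along y) and stands 34 mm above the plate (z 14 to 48 mm).
- probe_tip (a point): Lowest point of the probe's steel tip, at probe x = 75, z = -22 mm: it hangs from a 14 mm wide neck that ends at x = 83 mm. The tip is 8 mm thick, coned to 3 mm.
- housing: Fixed split aluminium housing, flat top 164 x 112 mm, 60 mm above the bench. Origin: on the bench under its centre; z up. Round pipe stub (52 mm across) at its -x end, square flange at its +x end. The seam is the dark 3 mm line on the top: (-70, -18) mm, straight to a corner at (0, -18), then to (56, 32). Screw heads, 4 mm high, stand 20 mm or more off it.
- wrench: Steel wrench 170 mm long lying on the bench to the right of the housing: bystander. Origin on the bench under its middle.
- bottle: Closed grey bottle, 48 mm across and 120 mm tall, beyond the work: bystander. Origin at the centre of its underside.
- collar: Turned steel collar, 72 mm across and 40 mm tall, beyond the work: bystander. Origin at the centre of its underside.
- seam_0 (a point): Point on the seam at the housing's top surface (60 mm above the bench), the pipe end.
- seam_1 (a point): Point on the seam at the housing's top surface (60 mm above the bench), one third along the first leg.
- seam_2 (a point): Point on the seam at the housing's top surface (60 mm above the bench), two thirds along the first leg.
- seam_3 (a point): Point on the seam at the housing's top surface (60 mm above the bench), the corner.
- seam_4 (a point): Point on the seam at the housing's top surface (60 mm above the bench), one third along the second leg.
- seam_5 (a point): Point on the seam at the housing's top surface (60 mm above the bench), two thirds along the second leg.
- seam_6 (a point): Point on the seam at the housing's top surface (60 mm above the bench), the square-flange end.
Mind the look-alikes: they are no part of the job. What is meant by the probe is not red, and is the smaller of those in its own colour.

How it is judged:
By the outcome, as a careful person would: the job done as asked, in the order asked, and still so for the second after the job is handed in, with the robot touching nothing.
It also fails if it takes over 72 s, if anything falls off the work surface, if the arm or the gripper's body presses on something with over 40 N, if the wrist force passes 120 N, or if a joint passes its speed limit or range.

ROBOT

A 6-joint arm with a two-finger parallel gripper is mounted at the origin on the work surface. World frame = base frame: x ahead of the robot, y to its left, z up, the work surface at z = 0. Lengths are in m, angles in rad, forces in N, time in s.
With the tool pointing down it reaches from about 0.4 to 0.925 m from the base axis. Payload 3.4 kg.
Tool frame: the origin (TCP) lies where the fingers leave the gripper's body, on its centre line; the fingertips stand 73 mm ahead of it and the grasp point (between the pads) lies 54 mm ahead of it; x points along the fingers, z is the direction in which the jaws open and shut, and the axes are right-handed (so a half turn about x gives the same grasp; the last joint's range is limited). The gripper opens to 85 mm and grips with 20 to 120 N. Pads are 22 mm wide; open, the fingers measure 114 mm over their backs; the gripper's body (76 mm by 85 mm) begins 54 mm behind the grasp point. The pads swing forward as they close: fully open they stand 13 mm farther back than shut.
Start: joints at [1.25, 0.307, 1.506, -0, 1.328, -0.073], TCP at [0.14, 0.558, 0.304] pointing down, gripper open.
Joint ranges: [-3.12, 3.12], [-1.05, 2.28], [0.14, 2.33], [-1.42, 4.57], [0.1, 2.73], [-2.68, 2.68]. Speed limits (rad/s): [2.57, 2.57, 3.14, 3.14, 3.14, 3.14].

INTERFACE

Orientations are given as a rotation vector (axis times angle).
In Python, from cell import * gives the robot as it stands. The module is installed in compiled form; this text tells all that it offers.
- The arm moves only by the tool arm_command, never from a script. Its argument "deltas" is text: rows parted by semicolons, each of 5 numbers parted by spaces: the shift along the tool's x, y, z in mm, then the turn about the tool's x in rad, then the finger opening in mm, from 0 to 85.4. In form: x y z twist claw; .... A call has 1 to 8 rows; each row shifts and turns the commanded pose from where the row before left it, along the tool's axes as they then stand; what a row does not reach is not made up. A row lasts 1/10 s, in which the tool goes at most 50 mm and 8.59 degrees, less where a joint would pass 70% of its speed; a pose out of reach is approached as far as the arm can. A call is refused whole if a number of a shift passes 50 or a number of a turn 0.15, either way. A call with a gripper value outside its range is refused whole. The fingers move at their own pace and stop on an object; the grip force is fixed at half the most. Time passes only in rows, so rows that do not move let the fingers close. It gives the time, the measured TCP pose, the force and the opening at its end, in the units of the state.
- get_state(): the state, without advancing time (a new reading comes with each control period).
- get_image(name): name is "scene" or "side" or "wrist"; returns the picture (420x560x3 uint8, red, green, blue); there is no depth.
- get_calibration(name): a dict with "fov_y" (degrees; the focal length in pixels is half the picture's height over the tangent of half this angle, whatever the lens; pixels are square), "cx", "cy" (the principal point, pixels), "camera_from_world" (4x4, takes a point from world to camera coordinates). Camera axes: x right, y up, looking along -z (the intrinsics and any distortion apply to the point x, -y, -z); pixel columns grow to the right and rows downward; lengths in m; the calibration is good to about 2 mm. The wrist camera is an equidistant fisheye: a pixel r from the principal point sees the ray r / f radians off the axis. A picture is of the moment at which its call begins: read the wrist's pose just before it. get_calibration takes no time and is no camera call; for the wrist camera it gives the pose at the moment of the call.
- sign_off(): hands the job in, once; it reports no verdict.
The state is a dict: "t": time; "joint_positions": joint angles; "joint_vel": joint speeds; "joint_torque": joint torques, N m; "eef_pos": TCP position; "eef_rot": TCP orientation; "ft_force": force on the tool from outside, world axes, zero at the start; "ft_torque": the same for the moment, N m; "opening": finger opening in m.
Only numpy, scipy, OpenCV 4.12 (cv2) and the standard library are available. Lean on these libraries where they do the work, as an engineer would, in place of code of your own. Each camera call takes 0.05 s, during which the arm holds its last target.

## Working session

There is one attempt and no reset: what is moved stays moved. The work goes in short steps, Python scripts to look and compute and a tool call to move; the robot and the scene stay as the last step left them, time stands still between calls to the robot, and variables do not carry over. Pictures are saved under pics/ and viewed, and the job is handed in when it is done.

Besides the shell and the picture viewer there is one more tool, called after "Call:" by a JSON object that holds its "fn" and its "kwargs". arm_command: Moves the arm, as the interface text tells. Its arguments: {"type":"object","properties":{"deltas":{"type":"string"}},"required":["deltas"]}

```bash
mkdir -p pics
cat > h.py <<'E'
from cell import *
import numpy as np, cv2
from scipy.spatial.transform import Rotation as R
def save(name,fn,crop=None,scale=1):
    im=get_image(name)[:,:,::-1].copy()
    np.save('pics/'+fn+'.npy',im)
    cv2.imwrite('pics/'+fn+'.png',im)
def crop(fn,out,x0,y0,x1,y1):
    im=np.load('pics/'+fn+'.npy')[y0:y1,x0:x1]
    s=min(800/(x1-x0),600/(y1-y0))
    cv2.imwrite('pics/'+out+'.png',cv2.resize(im,None,fx=s,fy=s,interpolation=cv2.INTER_CUBIC)); print(s)
E
python3 - <<'E'
from h import *
s=get_state();print(s)
for n in ['scene','side','wrist']:
    c=get_calibration(n);print(n,c)
    save(n,n+'0')
print(get_state()['t'])
E
```

```text
{'t': 0.0, 'joint_positions': array([ 1.25048509e+00,  3.07565754e-01,  1.50768609e+00,  4.84965929e-06,
        1.32840462e+00, -7.34910113e-02]), 'joint_vel': array([-5.00715201e-04, -1.22818699e-03, -9.75049450e-04,  3.13449219e-04,
        1.37343725e-03,  9.36915340e-05]), 'joint_torque': array([ 7.69445560e-04, -4.57543123e+01, -2.51913071e+01,  1.46098646e-04,
        1.34707993e-02,  3.80174271e-06]), 'eef_pos': array([0.1403262 , 0.55703856, 0.30298025]), 'eef_rot': array([-1.02668625,  1.31766821,  1.02478103]), 'ft_force': array([-0.02861602, -0.31843204, -1.57365433]), 'ft_torque': array([-0.04210403, -0.07482232, -0.02694868]), 'opening': 0.08544111176413872}
scene {'fov_y': 42.87455588212279, 'cx': 269.2235336965618, 'cy': 217.78853202414865, 'camera_from_world': array([[-0.04156878,  0.99883598,  0.02446861, -0.04182979],
       [-0.53234546, -0.04286562,  0.84544121,  0.20468739],
       [ 0.84550597,  0.0221182 ,  0.53350768, -2.06804505],
       [ 0.        ,  0.        ,  0.        ,  1.        ]])}
side {'fov_y': 55.37029802016575, 'cx': 283.3104043559078, 'cy': 216.56015316574747, 'camera_from_world': array([[ 0.80685465, -0.59074174,  0.00312606, -0.42928741],
       [ 0.40813899,  0.56125986,  0.7200069 , -0.30690176],
       [-0.42709266, -0.57966506,  0.69395986, -0.9288193 ],
       [ 0.        ,  0.        ,  0.        ,  1.        ]])}
wrist {'fov_y': 65.70646984690485, 'cx': 285.8855144874551, 'cy': 207.41396038511496, 'camera_from_world': array([[ 0.24471592,  0.96958804, -0.00362731, -0.57252646],
       [-0.92132604,  0.23136608, -0.31245489,  0.04073045],
       [-0.30211329,  0.07980462,  0.94992567, -0.38252277],
       [ 0.        ,  0.        ,  0.        ,  1.        ]])}
0.15
```

View pics/scene0.png

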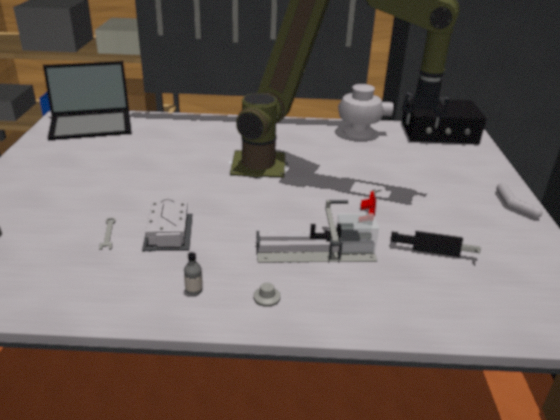

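View pics/side0.png

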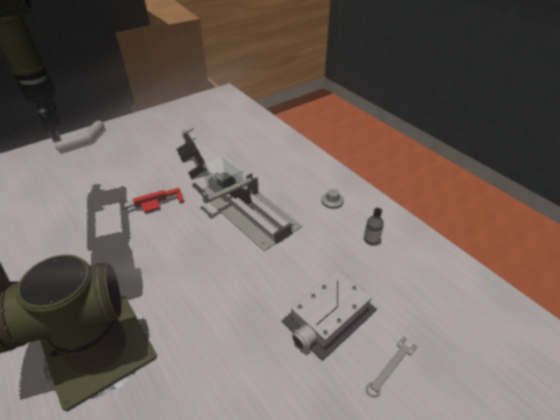

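View pics/wrist0.png

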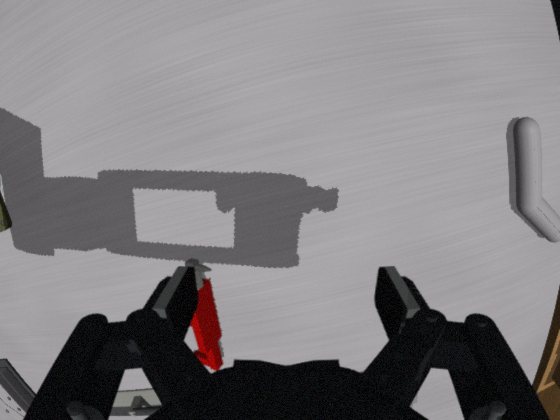

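Run:
```python
from h import *
crop('scene0','sc1',240,180,400,280)
crop('side0','sd1',170,120,310,260)
crop('side0','sd2',270,260,430,400)
crop('scene0','sc2',90,190,300,310)
```

```text
5.0
4.285714285714286
4.285714285714286
3.8095238095238093
```

View pics/sc1.png

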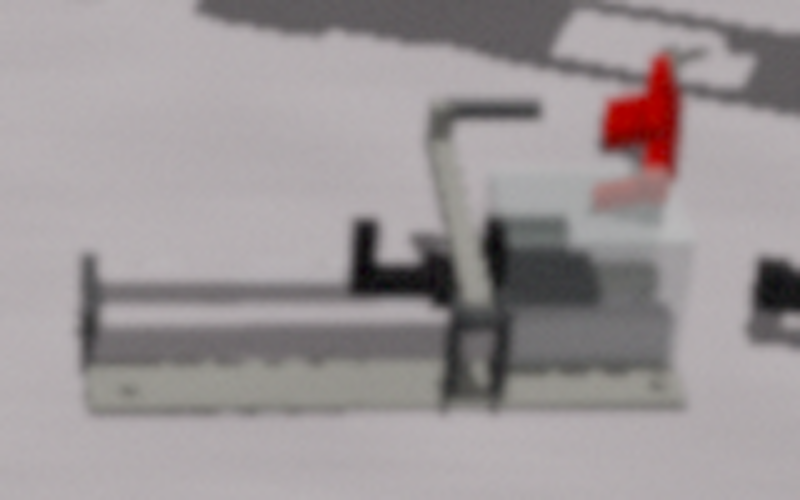

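View pics/sd1.png

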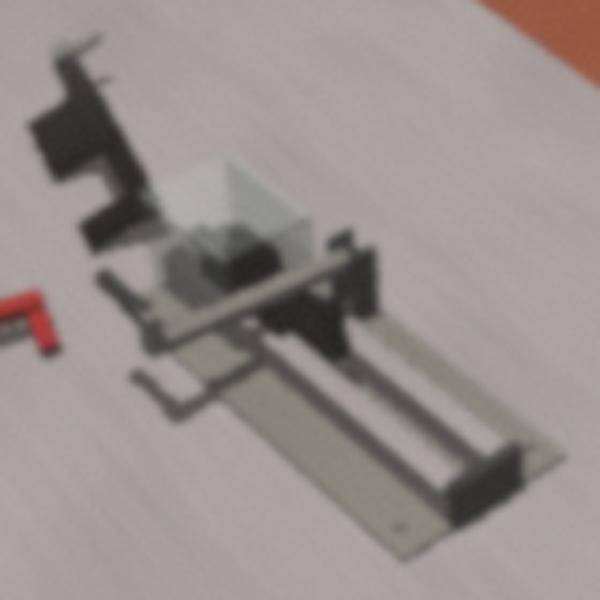

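View pics/sd2.png

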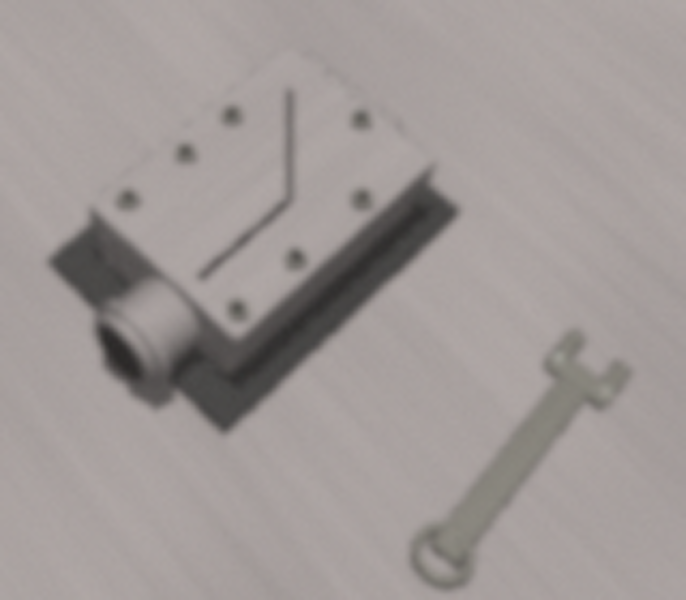

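View pics/sc2.png

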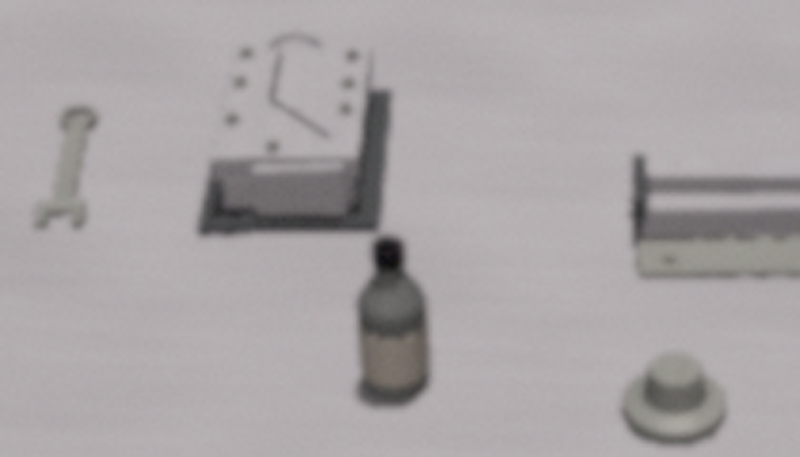

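```bash
cat >> h.py <<'E'
def proj(c,P):
    P=np.atleast_2d(P);M=c['camera_from_world'];q=P@M[:3,:3].T+M[:3,3]
    f=210/np.tan(np.radians(c['fov_y']/2))
    return np.c_[c['cx']+f*q[:,0]/-q[:,2], c['cy']+f*(-q[:,1])/-q[:,2]]
def projw(c,P):
    P=np.atleast_2d(P);M=c['camera_from_world'];q=P@M[:3,:3].T+M[:3,3]
    f=210/np.tan(np.radians(c['fov_y']/2))
    x,y,z=q[:,0],-q[:,1],-q[:,2]; r=np.hypot(x,y); th=np.arctan2(r,z)
    return np.c_[c['cx']+f*th*x/r, c['cy']+f*th*y/r]
def ray(c,u,v,fish=False):
    M=c['camera_from_world'];f=210/np.tan(np.radians(c['fov_y']/2))
    a=(u-c['cx'])/f;b=(v-c['cy'])/f
    if fish:
        r=np.hypot(a,b)+1e-12; d=np.array([np.sin(r)*a/r,-np.sin(r)*b/r,-np.cos(r)])
    else: d=np.array([a,-b,-1.])
    return -M[:3,:3].T@M[:3,3], M[:3,:3].T@d
def onz(c,u,v,z,fish=False):
    o,d=ray(c,u,v,fish); return o+d*(z-o[2])/d[2]
def W(p,P): # p=(x,y,yaw), P local mm -> world m
    P=np.atleast_2d(P)/1000.;cc,ss=np.cos(p[2]),np.sin(p[2])
    return np.c_[p[0]+cc*P[:,0]-ss*P[:,1],p[1]+ss*P[:,0]+cc*P[:,1],P[:,2]]
E
cat > fit.py <<'E'
from h import *
from scipy.optimize import least_squares
cs,cd=get_calibration('scene'),get_calibration('side')
S=lambda x,y:(240+x/5,180+y/5)
D=lambda x,y:(170+x/4.2857,120+y/4.2857)
rack=[('s',S(90,408),(-225,-75,0)),('s',S(683,405),(125,-75,0)),('d',D(404,560),(-225,75,3)),('d',D(565,457),(-225,-75,3)),
('s',S(690,238),(125,-40,94)),('d',D(227,158),(125,-40,94)) ,('d',D(308,222),(17,-40,94)),('s',S(490,175),(17,40,94))]
def fit(o,x0):
    def res(p):
        r=[]
        for c,uv,P in o:
            cal=cs if c=='s' else cd
            r+=list((proj(cal,W(p,P))[0]-uv))
        return np.array(r)
    s=least_squares(res,x0,loss='soft_l1');print(np.round(s.x,4));print(np.round(res(s.x).reshape(-1,2),1));return s.x
p=fit(rack,[.6,.2,1.6])
D2=lambda x,y:(270+x/4.2857,260+y/4.2857)
S2=lambda x,y:(90+x/3.8095,190+y/3.8095)
seam=[(-70,-18,60),(0,-18,60),(56,32,60)]
hs=[('d',D2(202,278),seam[0]),('d',D2(290,200),seam[1]),('d',D2(290,92),seam[2]),
('s',S2(280,52),seam[0]),('s',S2(272,100),seam[1]),('s',S2(328,136),seam[2]),
('d',D2(95,210),(-82,56,60)),('d',D2(235,340),(-82,-56,60)),('d',D2(433,168),(82,-56,60))]
h=fit(hs,[.6,-.25,0])
print('seam',W(h,seam).round(4))
# bar
from itertools import product
for th in [-.1,-.05,0,.05,.1,.15]:
    def bp(x,r,zz):
        a=np.array([r,zz]);c,s=np.cos(th),np.sin(th); return (x,-60+c*r-s*zz,56+s*r+c*zz)
    print(th,proj(cs,W(p,[bp(9,175,24),bp(63,175,24)])).round(1).tolist(),proj(cd,W(p,[bp(9,175,24),bp(63,175,24)])).round(1).tolist())
print('meas',S(440,108),S(540,108),D(150,335),D(103,275))
for n,uv in [('bottle',onz(cs,*S2(392,398),0)),('collar',onz(cs,*S2(673,435),0)),('wr',onz(cd,*D2(440,560),0)),('wr',onz(cd,*D2(585,380),0))]: print(n,uv.round(3))
s=get_state();print(R.from_rotvec(s['eef_rot']).as_matrix().round(3))
print(proj(cs,W(p,[(-58,0,82),(37,0,82)])),S(363,222))
E
python3 fit.py
```

```text
[0.5298 0.2494 1.6671]
[[-1.   1.4]
 [ 0.4  0.4]
 [-0.4  0.9]
 [ 0.1  0.1]
 [ 0.6  0.2]
 [-0.9 -1. ]
 [ 0.1 -1. ]
 [-1.1 -1.5]]
[ 0.4906 -0.2509  0.1089]
[[-0.5  0.3]
 [-0.3  0.6]
 [-0.2  0.1]
 [-0.3  0.8]
 [-0.5 -0. ]
 [-0.1  0.3]
 [-1.8 -1.5]
 [ 0.4  0.4]
 [ 1.1 -1.6]]
seam [[ 0.423  -0.2764  0.06  ]
 [ 0.4926 -0.2688  0.06  ]
 [ 0.5428 -0.213   0.06  ]]
-0.1 [[329.5, 209.2], [346.5, 209.1]] [[203.0, 201.5], [193.2, 192.8]]
-0.05 [[329.8, 206.9], [346.9, 206.7]] [[202.7, 199.2], [192.9, 190.5]]
0 [[330.1, 204.6], [347.2, 204.5]] [[202.6, 196.9], [192.7, 188.2]]
0.05 [[330.4, 202.5], [347.6, 202.3]] [[202.6, 194.5], [192.7, 185.8]]
0.1 [[330.7, 200.4], [348.0, 200.3]] [[202.7, 192.0], [192.8, 183.3]]
0.15 [[331.1, 198.4], [348.4, 198.2]] [[203.0, 189.4], [193.0, 180.8]]
meas (328.0, 201.6) (348.0, 201.6) (205.00011666705555, 198.16692722309074) (194.03341344471147, 184.16688055626852)
bottle [ 0.776 -0.128 -0.   ]
collar [0.801 0.069 0.   ]
wr [ 0.445 -0.444  0.   ]
wr [ 0.579 -0.422  0.   ]
[[-0.    -0.97   0.244]
 [-0.002  0.244  0.97 ]
 [-1.     0.    -0.002]]
[[313.38333947 224.34590063]
 [345.46781048 224.04750249]] (312.6, 224.4)
```

Call:
{"fn": "arm_command", "kwargs": {"deltas": "0 0 0 0.15 85; 0 0 0 0.15 85; 0 0 0 0.15 85; 0 0 0 0.15 85; 0 0 0 0.15 85; 0 0 0 0.15 85; 0 0 0 0.15 85; 0 0 0 0.15 85"}}

```text
t: 0.95
eef_pos: [0.1404, 0.5573, 0.3035]
eef_rot: [-0.093, 1.569, 0.092]
ft_force: [-0.4, 0.2, 0.4]
opening: 0.0846
```

```bash
cat >> h.py <<'E'
RK=np.array([0.5298,0.2494,1.6671])
def dl(target,yaw=None):
    """residual to TCP target (m), tool axes mm; yaw= desired tool-z yaw"""
    s=get_state();Rm=R.from_rotvec(s['eef_rot']).as_matrix()
    e=Rm.T@(np.array(target)-s['eef_pos'])*1000
    y=np.arctan2(Rm[1,2],Rm[0,2])
    print('t',round(s['t'],2),'d',e.round(1),'twist',None if yaw is None else round(-(yaw-y),4),'pos',s['eef_pos'].round(4),'F',s['ft_force'].round(1),'open',round(s['opening']*1000,1))
    return e
def RP(x,y,z): return W(RK,(x,y,z))[0]
RY=lambda: RK[2]-np.pi/2
E
python3 - <<'E'
from h import *
dl(RP(36,115,300),RY())
E
```

```text
t 0.95 d [   3.7 -313.1  236.3] twist 0.0215 pos [0.1404 0.5573 0.3035] F [-0.4  0.2  0.4] open 84.6
```

Call:
{"fn": "arm_command", "kwargs": {"deltas": "0 -20 15 0.02 85; 0 -40 30 0 85; 0 -45 34 0 85; 0 -45 34 0 85; 0 -45 34 0 85; 0 -45 34 0 85; 0 -40 30 0 85; 0 -33 25 0 85"}}

```text
t: 1.75
eef_pos: [0.3918, 0.2877, 0.3038]
eef_rot: [-0.081, 1.569, 0.081]
ft_force: [-0.7, 1.3, -0.3]
opening: 0.0851
```

Call:
{"fn": "arm_command", "kwargs": {"deltas": "0 0 0 0 85; 0 0 0 0 85"}}

```text
t: 1.95
eef_pos: [0.391, 0.289, 0.3036]
eef_rot: [-0.079, 1.57, 0.079]
ft_force: [-0.1, -0.6, 0.4]
opening: 0.0855
```

Run:
```python
from h import *
dl(RP(36,115,300),RY())
c=get_calibration('wrist');save('wrist','w1')
import pickle;pickle.dump(c,open('w1.pkl','wb'))
def bp(th,x,r=175,zz=24):
    c,s=np.cos(th),np.sin(th); return (x,-60+c*r-s*zz,56+s*r+c*zz)
for th in (0,.05,.1): print(projw(c,W(RK,[bp(th,9),bp(th,63)])).round(1).tolist())
print('tab,fin',projw(c,W(RK,[(-58,0,82),(37,0,82)])).round(1).tolist())
print('stop base',projw(c,W(RK,[(-216,0,42),(-225,75,0),(-225,-75,0)])).round(1).tolist())
```

```text
t 1.95 d [  3.6 -16.8  19.3] twist 0.0046 pos [0.391  0.289  0.3036] F [-0.1 -0.6  0.4] open 85.5
[[306.3, 232.6], [307.7, 179.0]]
[[308.3, 236.2], [309.9, 181.2]]
[[310.9, 239.8], [312.7, 183.5]]
tab,fin [[407.0, 287.8], [420.5, 206.7]]
stop base [[377.8, 362.8], [324.1, 350.9], [414.7, 344.5]]
```

View pics/w1.png

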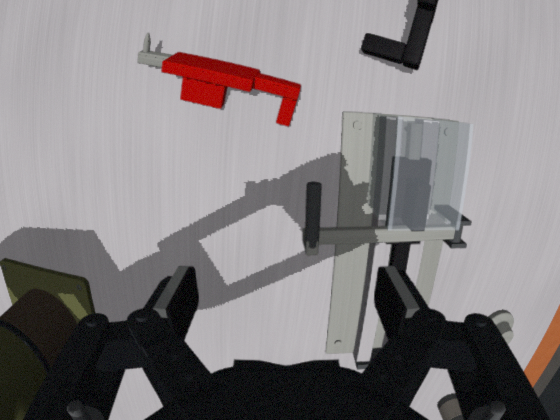

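Run:
```python
from h import *
crop('w1','w1c',290,95,490,245)
crop('w1','w1d',290,230,490,380)
import pickle;c=pickle.load(open('w1.pkl','rb'))
for P in [(125,75,6),(-225,75,6),(17,40,94),(125,40,94),(17,-40,94),(125,-40,94),(-8,40,66),(9,115,80),(63,115,80),(-216,22,42)]: print(P,projw(c,W(RK,P)).round(1))
```

```text
4.0
4.0
(125, 75, 6) [[339.7 111.2]]
(-225, 75, 6) [[324.5 353.5]]
(17, 40, 94) [[384.7 230.2]]
(125, 40, 94) [[394.1 116.1]]
(17, -40, 94) [[456.2 229.1]]
(125, -40, 94) [[470.1 123.2]]
(-8, 40, 66) [[374.9 241.9]]
(9, 115, 80) [[306.3 232.6]]
(63, 115, 80) [[307.7 179. ]]
(-216, 22, 42) [[363.3 364. ]]
```

View pics/w1c.png

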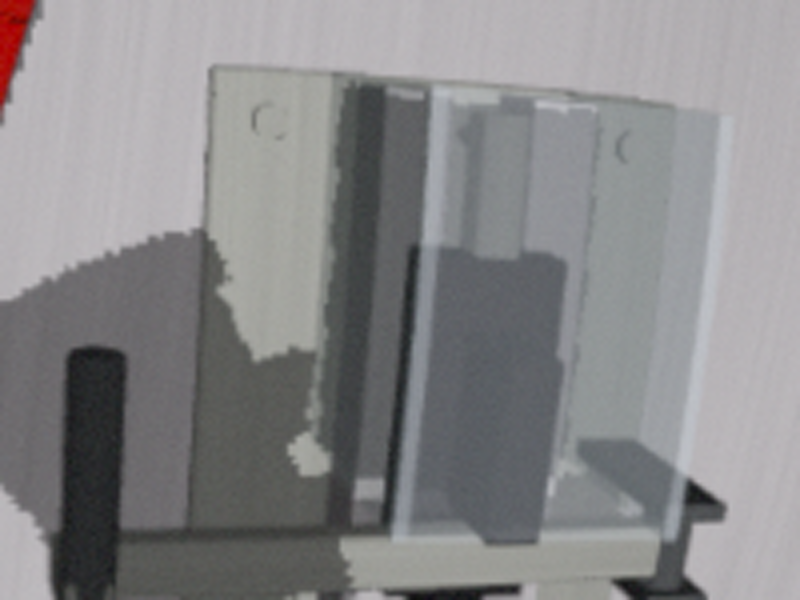

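View pics/w1d.png

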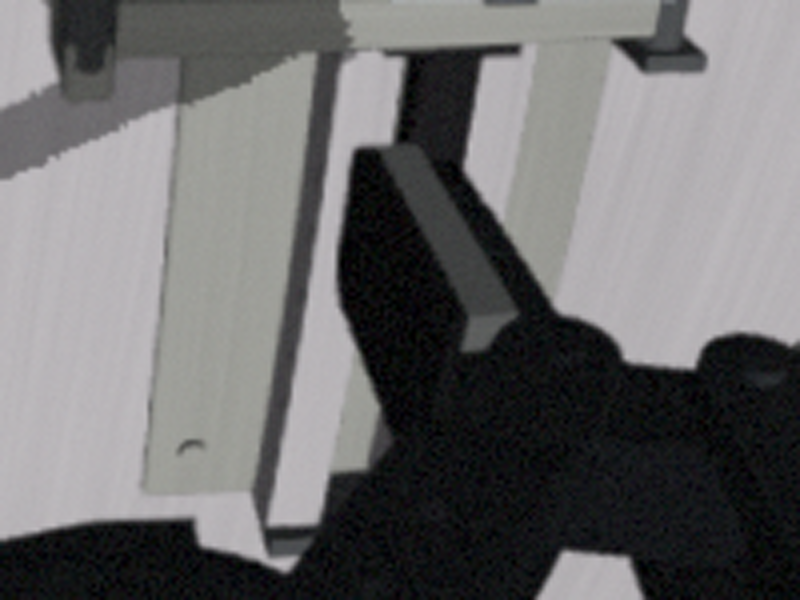

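```bash
cat >> fit.py <<'E'
print('=====')
import pickle;cw=pickle.load(open('w1.pkl','rb'))
wp=[((343,111.5),(125,75,6)),((325.7,352.5),(-225,75,6)),((388.3,230),(17,40,94)),((397.5,116.5),(125,40,94)),((460.7,230),(17,-40,94)),((473,123.7),(125,-40,94))]
def res(p,only=None):
    r=[]
    for c,uv,P in rack: r+=list((proj(cs if c=='s' else cd,W(p,P))[0]-uv)*2.7)
    q=[]
    for uv,P in wp: q+=list((projw(cw,W(p,P))[0]-uv)*1.0)
    return np.array(q if only else r+q)
for o in (1,None):
    s=least_squares(res,[.53,.25,1.667],args=(o,),loss='soft_l1');print(s.x.round(4));print(res(s.x,o).reshape(-1,2).round(1).tolist())
E
python3 fit.py | sed -n '/=====/,$p'
```

```text
=====
[0.5331 0.2495 1.6635]
[[0.0, -0.2], [0.4, 0.9], [-0.3, 0.2], [0.6, -0.1], [-1.8, -0.7], [0.2, 0.2]]
[0.5323 0.2496 1.6615]
[[-3.2, 4.5], [1.3, 2.8], [-0.3, 1.8], [1.5, 0.0], [2.0, 2.3], [-0.2, -3.7], [2.3, -3.4], [-2.5, -2.9], [-0.5, -0.5], [-0.4, 0.8], [-1.0, 0.0], [-0.0, -0.4], [-2.5, -0.7], [-0.3, 0.1]]
```

```bash
sed -i 's/^RK=.*/RK=np.array([0.5325,0.2495,1.662])/' h.py
python3 - <<'E'
from h import *
dl(RP(36,113,144),RY())
E
```

```text
t 2.0 d [159.6 -17.3  24.9] twist 0.0116 pos [0.3903 0.2897 0.3036] F [-0.2 -0.   0.5] open 85.2
```

Call:
{"fn": "arm_command", "kwargs": {"deltas": "10 -8 12 0.012 85; 20 -9 13 0 85; 30 0 0 0 85; 30 0 0 0 85; 30 0 0 0 85; 20 0 0 0 85; 10 0 0 0 85; 0 0 0 0 85"}}

```text
t: 2.8
eef_pos: [0.4161, 0.2755, 0.1523]
eef_rot: [-0.075, 1.573, 0.072]
ft_force: [0.9, -1.3, -0.2]
opening: 0.0849
```

Run:
```python
from h import *
dl(RP(36,113,144),RY())
save('wrist','w2')
```

```text
t 2.8 d [ 8.2 -0.4  0.6] twist 0.0022 pos [0.4161 0.2755 0.1523] F [ 0.9 -1.3 -0.2] open 84.9
```

View pics/w2.png

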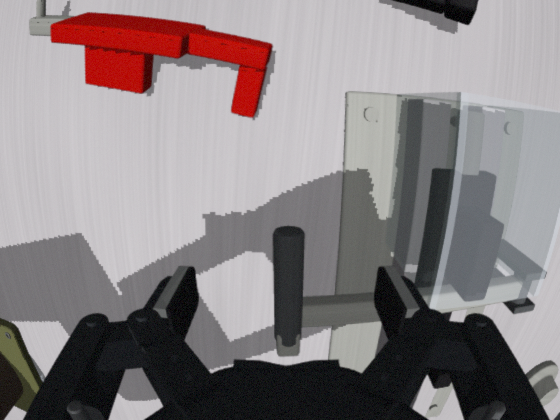

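Call:
{"fn": "arm_command", "kwargs": {"deltas": "8 0 0.5 0 85; 0 0 0 0 40; 0 0 0 0 5; 0 0 0 0 0; 0 0 0 0 0; 0 0 0 0 0; 0 0 0 0 0"}}

```text
t: 3.55
eef_pos: [0.4169, 0.2753, 0.146]
eef_rot: [-0.072, 1.571, 0.072]
ft_force: [-2.7, 0.1, 2.5]
opening: 0.0124
```

Run:
```python
from h import *
dl(RP(36,113,144),RY())
save('side','s2'); crop('s2','s2c',150,120,310,240)
save('wrist','w3')
```

```text
t 3.55 d [ 2.  -0.2 -0.2] twist 0.0003 pos [0.4169 0.2753 0.146 ] F [-2.7  0.1  2.5] open 12.4
5.0
```

View pics/s2c.png

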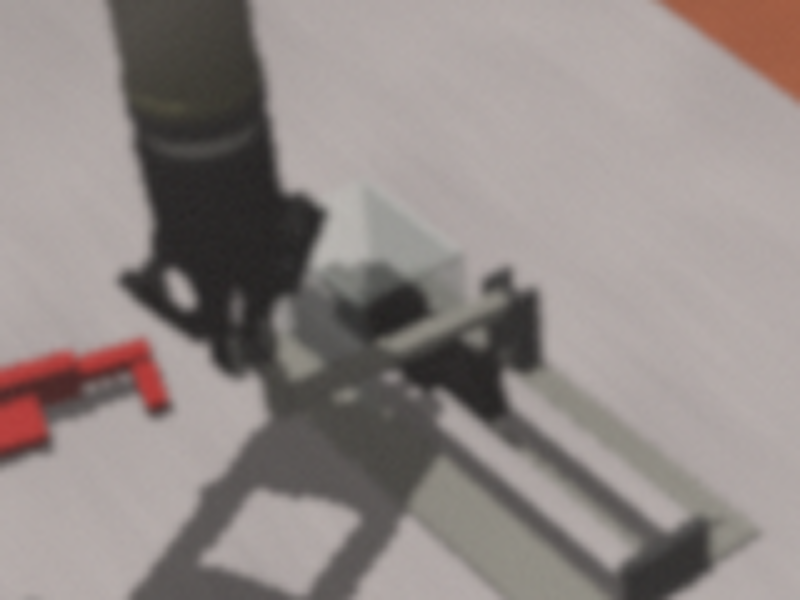

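View pics/w3.png

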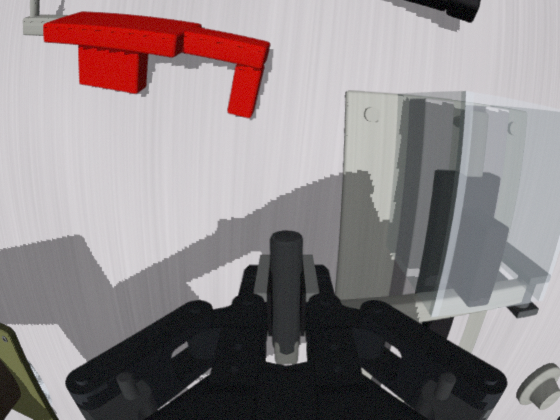

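Call:
{"fn": "arm_command", "kwargs": {"deltas": "-9.6 0 2.2 0 0; -9.4 0 2.7 0 0; -9.3 0 3.2 0 0; -9.1 0 3.7 0 0; -8.9 0 4.2 0 0; -8.6 0 4.7 0 0; -8.3 0 5.2 0 0; -8 0 5.6 0 0"}}

```text
t: 4.45
eef_pos: [0.4475, 0.278, 0.2177]
eef_rot: [-0.072, 1.573, 0.072]
ft_force: [-5.1, 2.8, -3.6]
opening: 0.0117
```

Call:
{"fn": "arm_command", "kwargs": {"deltas": "-7.7 0 6.1 0 0; -7.3 0 6.5 0 0; -7 0 6.9 0 0; -6.6 0 7.3 0 0; -6.2 0 7.6 0 0; -5.7 0 8 0 0; -5.3 0 8.3 0 0; 0 0 0 0 0"}}

```text
t: 5.25
eef_pos: [0.4973, 0.2825, 0.2659]
eef_rot: [-0.072, 1.574, 0.072]
ft_force: [-11.9, -0.6, 14.3]
opening: 0.0119
```

Run:
```python
from h import *
dl(RP(36,-60+176.6*np.cos(1.03),56+54+176.6*np.sin(1.03)),RY())
save('side','s3'); crop('s3','s3c',150,100,310,220)
```

```text
t 5.25 d [ 4.5 -0.1  1.1] twist 0.0006 pos [0.4973 0.2825 0.2659] F [-11.9  -0.6  14.3] open 11.9
5.0
```

View pics/s3c.png

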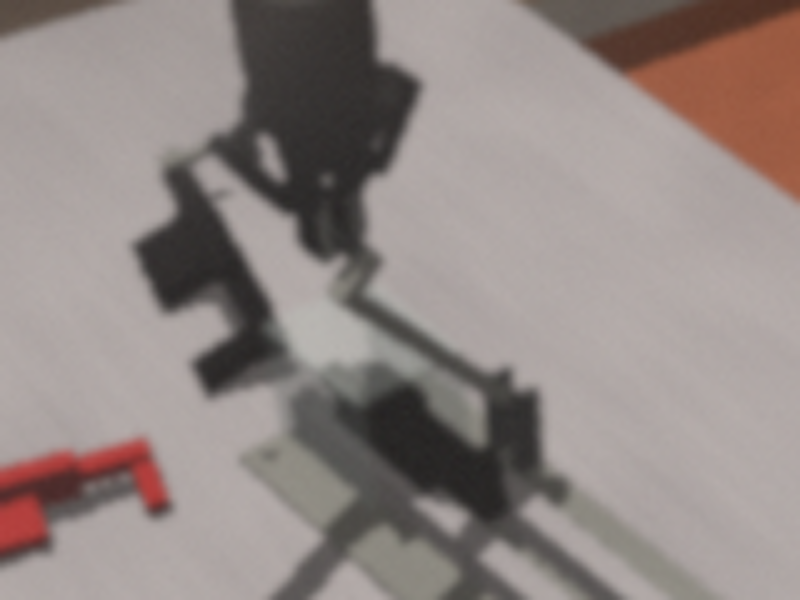

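Call:
{"fn": "arm_command", "kwargs": {"deltas": "0 0 0 0 25; 0 0 0 0 50; 0 0 0 0 50; -15 0 0 0 50; -25 0 0 0 50; -25 0 0 0 50; 0 0 0 0 50; 0 0 0 0 50"}}

```text
t: 6.1
eef_pos: [0.5002, 0.2829, 0.3283]
eef_rot: [-0.072, 1.568, 0.072]
ft_force: [-0.2, -0.1, -0.3]
opening: 0.0497
```

Run:
```python
from h import *
dl(RP(-61,0,300),RY())
c=get_calibration('side');save('side','s4'); crop('s4','s4c',150,100,310,220)
c=get_calibration('scene');save('scene','c4'); crop('c4','c4c',250,140,410,260)
for th in (.75,.8,.85,.9,.95,1.0):
    q=-60+175*np.cos(th)-24*np.sin(th),56+175*np.sin(th)+24*np.cos(th)
    print(th,((proj(get_calibration('side'),W(RK,[(9,*q),(63,*q)]))-[150,100])*5).round().tolist(),((proj(c,W(RK,[(9,*q),(63,*q)]))-[250,140])*5).round().tolist())
```

```text
t 6.1 d [ 28.4 -97.2  29. ] twist 0.0006 pos [0.5002 0.2829 0.3283] F [-0.2 -0.1 -0.3] open 49.7
5.0
5.0
0.75 [[333.0, 286.0], [281.0, 245.0]] [[434.0, 215.0], [526.0, 215.0]]
0.8 [[342.0, 273.0], [289.0, 233.0]] [[437.0, 212.0], [529.0, 212.0]]
0.85 [[352.0, 261.0], [299.0, 221.0]] [[440.0, 211.0], [533.0, 210.0]]
0.9 [[362.0, 249.0], [308.0, 210.0]] [[443.0, 210.0], [536.0, 209.0]]
0.95 [[372.0, 238.0], [318.0, 198.0]] [[445.0, 209.0], [540.0, 209.0]]
1.0 [[382.0, 227.0], [329.0, 188.0]] [[448.0, 210.0], [543.0, 210.0]]
```

View pics/s4c.png

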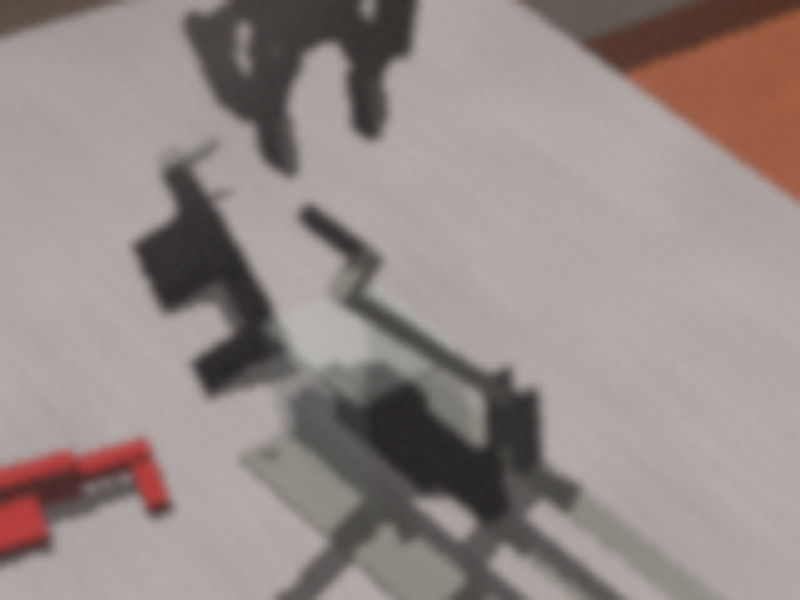

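View pics/c4c.png

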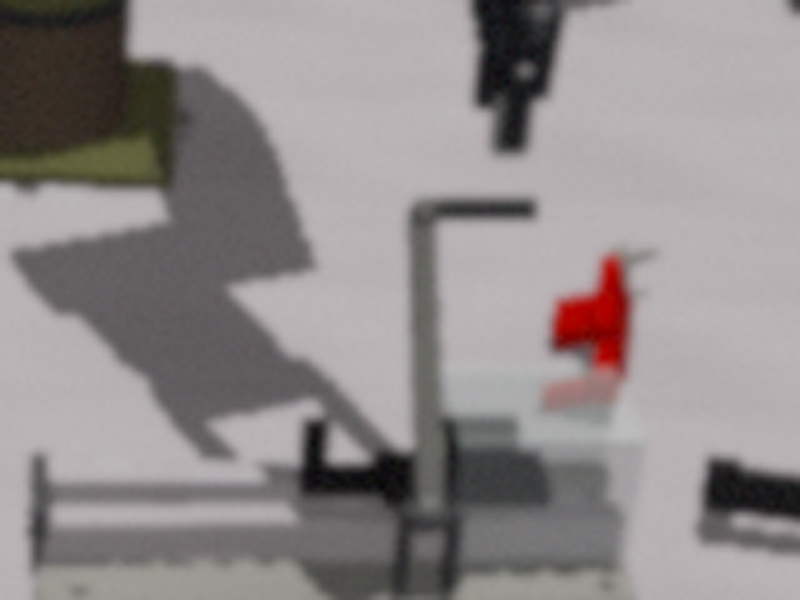

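Call:
{"fn": "arm_command", "kwargs": {"deltas": "0 -10 4 0 60; 0 -20 6 0 60; 0 -25 8 0 60; 0 -22 6 0 60; 10 -15 5 0 60; 15 -5 0 0 60; 0 0 0 0 60; 0 0 0 0 60"}}

```text
t: 7.0
eef_pos: [0.5369, 0.1887, 0.3018]
eef_rot: [-0.072, 1.572, 0.072]
ft_force: [0.9, -0.3, 0.3]
opening: 0.0601
```

Run:
```python
from h import *
dl(RP(-61,0,300),RY())
c=get_calibration('wrist');save('wrist','w5')
print(projw(c,W(RK,[(-66,0,82),(-50,0,82),(-58,7,82),(-58,-7,82),(-216,22,42),(-225,75,6)])).round(1).tolist())
```

```text
t 7.0 d [ 1.8 -0.1  1.1] twist 0.0003 pos [0.5369 0.1887 0.3018] F [ 0.9 -0.3  0.3] open 60.1
[[288.5, 195.7], [288.5, 179.0], [280.9, 187.4], [296.1, 187.4], [270.1, 304.1], [232.3, 293.4]]
```

View pics/w5.png

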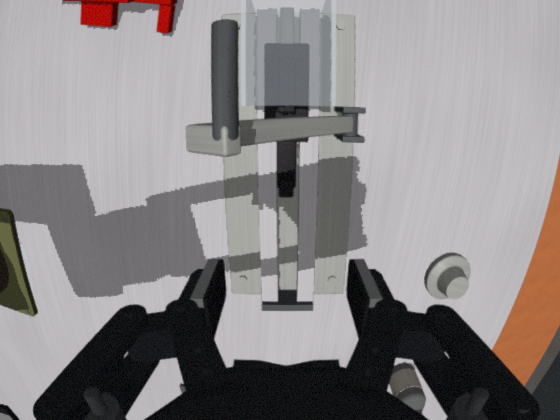

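Call:
{"fn": "arm_command", "kwargs": {"deltas": "15 0 0.5 0 50; 30 0 0 0 50; 30 0 0 0 50; 30 0 0 0 50; 30 0 0 0 50; 20 0 0 0 50; 12 0 0 0 50; 10 0 0 0 50"}}

```text
t: 7.85
eef_pos: [0.5381, 0.1897, 0.1256]
eef_rot: [-0.073, 1.569, 0.073]
ft_force: [-0.4, -0.1, -0.1]
opening: 0.05
```

Call:
{"fn": "arm_command", "kwargs": {"deltas": "0 0 0 0 30; 0 0 0 0 10; 0 0 0 0 0; 0 0 0 0 0; 0 0 0 0 0"}}

```text
t: 8.35
eef_pos: [0.5382, 0.1892, 0.127]
eef_rot: [-0.072, 1.568, 0.073]
ft_force: [-0.5, 0.2, 4.1]
opening: 0.0126
```

Run:
```python
from h import *
dl(RP(-61,0,124),RY())
save('wrist','w6')
```

```text
t 8.35 d [ 2.9 -0.5 -0.2] twist 0.0008 pos [0.5382 0.1892 0.127 ] F [-0.5  0.2  4.1] open 12.6
```

View pics/w6.png

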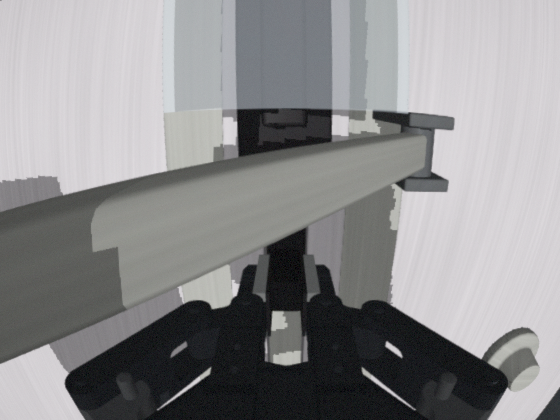

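Call:
{"fn": "arm_command", "kwargs": {"deltas": "0 -8 0 0 0; 0 -18 0 0 0; 0 -22 0 0 0; 0 -24 0 0 0; 0 -24 0 0 0; 0 -22 0 0 0; 0 -14 0 0 0; 0 -6 0 0 0"}}

```text
t: 9.2
eef_pos: [0.5512, 0.0508, 0.1267]
eef_rot: [-0.069, 1.568, 0.071]
ft_force: [-0.1, 5.6, 5.2]
opening: 0.0127
```

Call:
{"fn": "arm_command", "kwargs": {"deltas": "0 -3 0 0 0; 0 -3 0 0 0; 0 -2 0 0 0; 0 0 0 0 0"}}

```text
t: 9.6
eef_pos: [0.5518, 0.0438, 0.1267]
eef_rot: [-0.07, 1.568, 0.072]
ft_force: [-0.6, 3.3, 6.7]
opening: 0.013
```

Run:
```python
from h import *
dl(RP(-211,0,124),RY())
save('side','s7');crop('s7','s7c',190,130,310,250)
```

```text
t 9.6 d [ 2.7 -4.4 -0.5] twist -0.0006 pos [0.5518 0.0438 0.1267] F [-0.6  3.3  6.7] open 13.0
5.0
```

View pics/s7c.png

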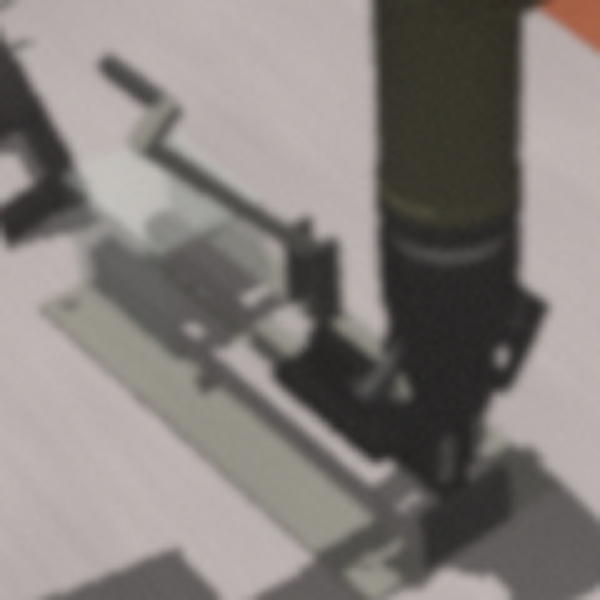

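Near the stop; creep on until the force rises.

Call:
{"fn": "arm_command", "kwargs": {"deltas": "0 -2 0 0 0; 0 -2 0 0 0; 0 -1 0 0 0"}}

```text
t: 9.95
eef_pos: [0.552, 0.0409, 0.1266]
eef_rot: [-0.066, 1.568, 0.074]
ft_force: [-1.2, 13.9, 5.9]
opening: 0.0128
```

Call:
{"fn": "arm_command", "kwargs": {"deltas": "0 -1 0 0 0; 0 -1 0 0 0; 0 0 0 0 0"}}

```text
t: 10.25
eef_pos: [0.552, 0.0407, 0.1266]
eef_rot: [-0.063, 1.568, 0.076]
ft_force: [-0.7, 18.3, 5.4]
opening: 0.0133
```

Call:
{"fn": "arm_command", "kwargs": {"deltas": "0 3 0 0 0; 0 0 0 0 20; 0 0 0 0 50; 0 0 0 0 50; -20 0 0 0 50; -30 0 0 0 50; -20 0 0 0 50; 0 0 0 0 50"}}

```text
t: 11.05
eef_pos: [0.5534, 0.0391, 0.1985]
eef_rot: [-0.072, 1.564, 0.071]
ft_force: [-0.1, -0.2, -0.5]
opening: 0.05
```

Call:
{"fn": "arm_command", "kwargs": {"deltas": "-15 15 0 0 50; -20 25 0 0 50; 0 25 0 0 50; 0 20 0 0 50; 0 10 0 0 50; 0 0 0 0 50; 0 0 0 0 50"}}

```text
t: 11.75
eef_pos: [0.5425, 0.1337, 0.2301]
eef_rot: [-0.073, 1.571, 0.072]
ft_force: [0.0, -0.4, -0.2]
opening: 0.0502
```

Run:
```python
from h import *
dl(RP(-113,0,124),RY())
c=get_calibration('wrist');save('wrist','w8')
P=lambda x,y,z:(-113+x,y,34+z)
print(projw(c,W(RK,[P(-25,0,48),P(25,0,48),P(-103,0,48),P(0,8,48),P(0,-8,48),P(45,22,14),P(45,-22,14),P(83,0,14)])).round(1).tolist())
```

```text
t 11.75 d [106.1   3.3   0.7] twist 0.0012 pos [0.5425 0.1337 0.2301] F [ 0.  -0.4 -0.2] open 50.2
[[287.8, 244.4], [288.0, 178.3], [287.5, 326.5], [276.7, 212.5], [299.1, 212.5], [259.7, 143.6], [316.0, 143.7], [287.9, 94.8]]
```

View pics/w8.png

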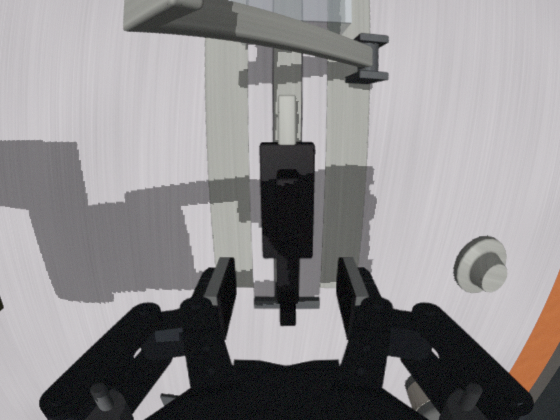

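Call:
{"fn": "arm_command", "kwargs": {"deltas": "15 1.5 0.7 0 50; 25 1.5 0 0 50; 30 0 0 0 50; 20 0 0 0 50; 10 0 0 0 50; 6 0 0 0 50; 0 0 0 0 50"}}

```text
t: 12.5
eef_pos: [0.5434, 0.1369, 0.1246]
eef_rot: [-0.072, 1.57, 0.072]
ft_force: [-0.1, 0.4, -0.1]
opening: 0.0499
```

Call:
{"fn": "arm_command", "kwargs": {"deltas": "0 0 0 0 30; 0 0 0 0 10; 0 0 0 0 0; 0 0 0 0 0; 0 0 0 0 0"}}

```text
t: 13.0
eef_pos: [0.5439, 0.1375, 0.1261]
eef_rot: [-0.072, 1.567, 0.072]
ft_force: [-0.7, 0.2, 6.4]
opening: 0.0151
```

Run:
```python
from h import *
dl(RP(-113,0,124),RY())
```

```text
t 13.0 d [ 2.1 -0.4 -1.2] twist 0.0009 pos [0.5439 0.1375 0.1261] F [-0.7  0.2  6.4] open 15.1
```

Call:
{"fn": "arm_command", "kwargs": {"deltas": "-5 0 0 0 0; -10 0 0 0 0; -18 0 0 0 0; -22 0 0 0 0; -22 0 0 0 0; -18 0 0 0 0; -10 0 0 0 0; 0 0 0 0 0"}}

```text
t: 13.8
eef_pos: [0.5439, 0.1375, 0.2314]
eef_rot: [-0.072, 1.567, 0.073]
ft_force: [-1.1, 0.4, -5.2]
opening: 0.015
```

Run:
```python
from h import *
dl([.430,-.351,.226],RY())
save('side','s9')
c=get_calibration('wrist');save('wrist','w9')
```

```text
t 13.8 d [   4.8 -476.  -158.3] twist 0.0009 pos [0.5439 0.1375 0.2314] F [-1.1  0.4 -5.2] open 15.0
```

View pics/s9.png

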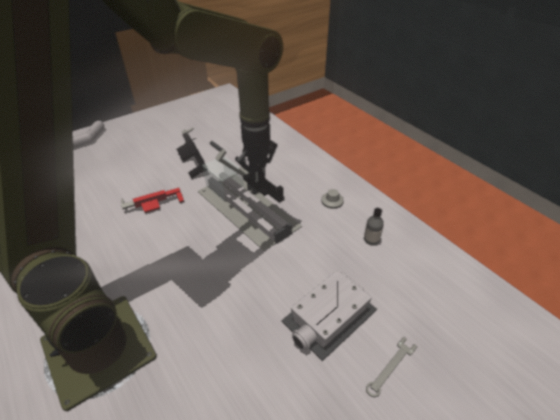

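View pics/w9.png

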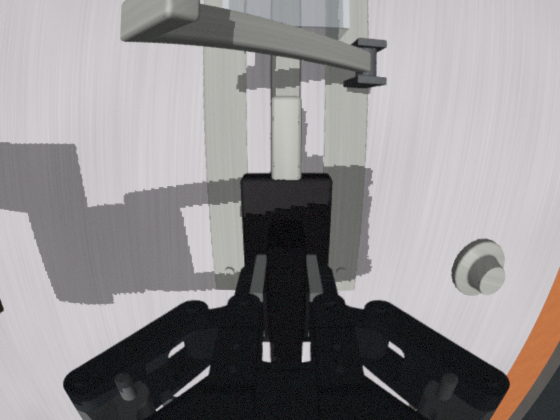

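Call:
{"fn": "arm_command", "kwargs": {"deltas": "0 -10 -4 0 0; 0 -20 -7 0 0; 0 -32 -11 0 0; 0 -38 -13 0 0; 0 -40 -13 0 0; 0 -40 -13 0 0; 0 -40 -13 0 0; 0 -40 -13 0 0"}}

```text
t: 14.7
eef_pos: [0.4787, -0.1313, 0.2289]
eef_rot: [-0.072, 1.572, 0.073]
ft_force: [0.8, -0.7, -3.8]
opening: 0.0151
```

Call:
{"fn": "arm_command", "kwargs": {"deltas": "0 -40 -13 0 0; 0 -40 -13 0 0; 0 -40 -13 0 0; 0 -35 -12 0 0; 0 -26 -8 0 0; 0 -15 -5 0 0; 0 -8 -3 0 0; 0 0 0 0 0"}}

```text
t: 15.5
eef_pos: [0.432, -0.3391, 0.2293]
eef_rot: [-0.071, 1.571, 0.072]
ft_force: [0.2, 0.3, -3.7]
opening: 0.0152
```

Run:
```python
from h import *
import pickle
s=get_state()
dl([.430,-.351,.226],RY())
c=get_calibration('wrist');save('wrist','w10');pickle.dump((c,s),open('w10.pkl','wb'))
H=[.4906,-.2509,.1089]
print(projw(c,W(H,[(-70,-18,60),(0,-18,60),(56,32,60),(-82,-56,60),(82,-56,60),(82,56,60),(-82,56,60)])).round(1).tolist())
```

```text
t 15.5 d [  3.3 -11.7  -3. ] twist -0.0004 pos [ 0.432  -0.3391  0.2293] F [ 0.2  0.3 -3.7] open 15.2
[[282.6, 126.0], [375.8, 126.3], [443.3, 67.1], [267.8, 176.5], [464.7, 176.2], [470.1, 42.6], [264.0, 27.9]]
```

View pics/w10.png

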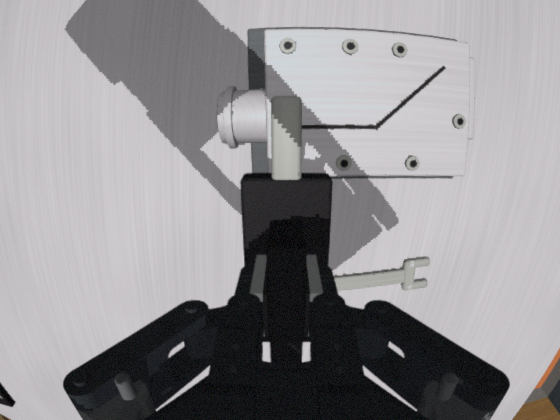

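Run:
```python
from h import *
import pickle
from scipy.optimize import least_squares
c,s=pickle.load(open('w10.pkl','rb'))
Rm=R.from_rotvec(s['eef_rot']).as_matrix()
def T(x,y,z,o=(92.1,-.4,0)): # probe pt -> world ; tool x=down, tool y=probe x, tool z=-probe y
    return s['eef_pos']+Rm@(np.array([o[0]-z,o[1]+x,o[2]-y])/1000)
for P in [(45,22,14),(45,-22,14),(83,7,14),(83,-7,14)]: print(P,projw(c,T(*P)).round(1))
H=[.4906,-.2509,.1089]
pts=[((377,127),(0,-18,60)),((444,67),(56,32,60)),((265,29),(-82,56,60)),((466,177),(82,-56,60)),((469.5,43),(82,56,60))]
f=lambda h:np.concatenate([projw(c,W(h,p))[0]-uv for uv,p in pts])
r=least_squares(f,H,loss='soft_l1');print(r.x.round(4),r.fun.reshape(-1,2).round(1).tolist())
crop('w10','w10c',230,20,480,200)
```

```text
(45, 22, 14) [[240.9 178.9]]
(45, -22, 14) [[333.8 178.9]]
(83, 7, 14) [[271.8  97.2]]
(83, -7, 14) [[303.   97.2]]
[ 0.4914 -0.2513  0.1139] [[-0.1, 0.1], [-0.1, 0.5], [-0.3, 0.1], [-0.3, -0.6], [1.1, -0.2]]
3.2
```

View pics/w10c.png

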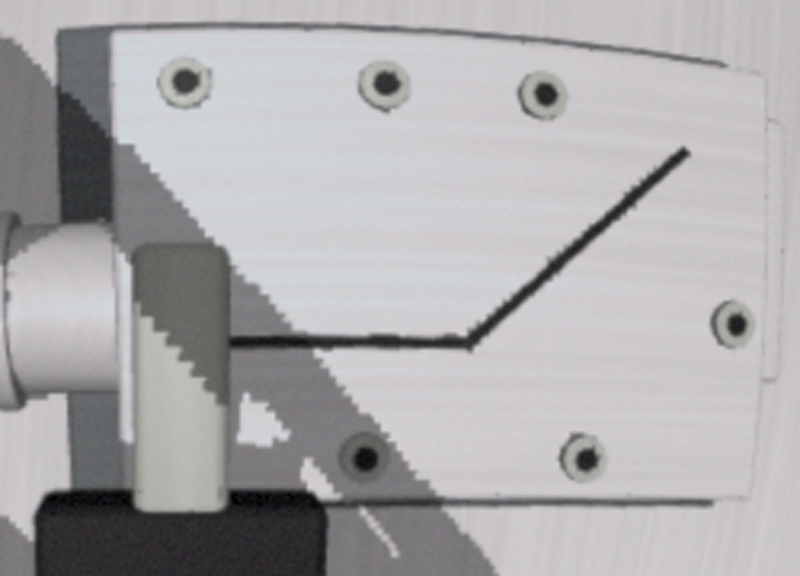

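```bash
cat >> h.py <<'E'
HS=np.array([.4914,-.2513,.112])
TIP=np.array([114.1,74.6,-0.3])
def tipd(P,tool_dz=0):
    s=get_state();Rm=R.from_rotvec([0,0,RY()]).as_matrix()@np.array([[0,0,1],[0,1,0],[-1,0,0]])
    Rm=np.c_[[0,0,-1],[-np.sin(RY()),np.cos(RY()),0],[np.cos(RY()),np.sin(RY()),0]]
    tip=s['eef_pos']+Rm@TIP/1000
    e=Rm.T@(np.array(P)-tip)*1000
    print('t',round(s['t'],2),'tip',tip.round(4),'to go',e.round(1),'F',s['ft_force'].round(1)); return e
SE=[(-70,-18,60),(0,-18,60),(56,32,60)]
E
python3 - <<'E'
from h import *
S=W(HS,SE);print(S.round(4))
for p in S: tipd(p)
E
```

```text
[[ 0.4239 -0.277   0.06  ]
 [ 0.4934 -0.2692  0.06  ]
 [ 0.5435 -0.2132  0.06  ]]
t 15.55 tip [ 0.4251 -0.2638  0.1153] to go [ 55.3 -13.   -2.5] F [-0.4  0.4 -2.8]
t 15.55 tip [ 0.4251 -0.2638  0.1153] to go [ 55.3 -11.5  67.5] F [-0.4  0.4 -2.8]
t 15.55 tip [ 0.4251 -0.2638  0.1153] to go [ 55.3  39.6 122.5] F [-0.4  0.4 -2.8]
```

Call:
{"fn": "arm_command", "kwargs": {"deltas": "5 -4 -1 0 0; 10 -5 -1.5 0 0; 14 -4 0 0 0; 12 0 0 0 0; 6 0 0 0 0; 3 0 0 0 0; 0 0 0 0 0; 0 0 0 0 0"}}

```text
t: 16.35
eef_pos: [0.4315, -0.3521, 0.1801]
eef_rot: [-0.073, 1.569, 0.072]
ft_force: [-0.4, 0.2, -3.9]
opening: 0.0148
```

Run:
```python
from h import *
tipd(W(HS,SE)[0])
save('side','s11');crop('s11','s11c',270,270,390,360)
save('wrist','w11');
print((proj(get_calibration('side'),W(HS,SE))-[270,270])*6.667)
```

```text
t 16.35 tip [ 0.4244 -0.2779  0.066 ] to go [ 6.   0.9 -0.5] F [-0.4  0.2 -3.9]
6.666666666666667
[[313.73041811 367.50061748]
 [451.46651581 248.31176122]
 [451.54104692  76.72903387]]
```

View pics/s11c.png

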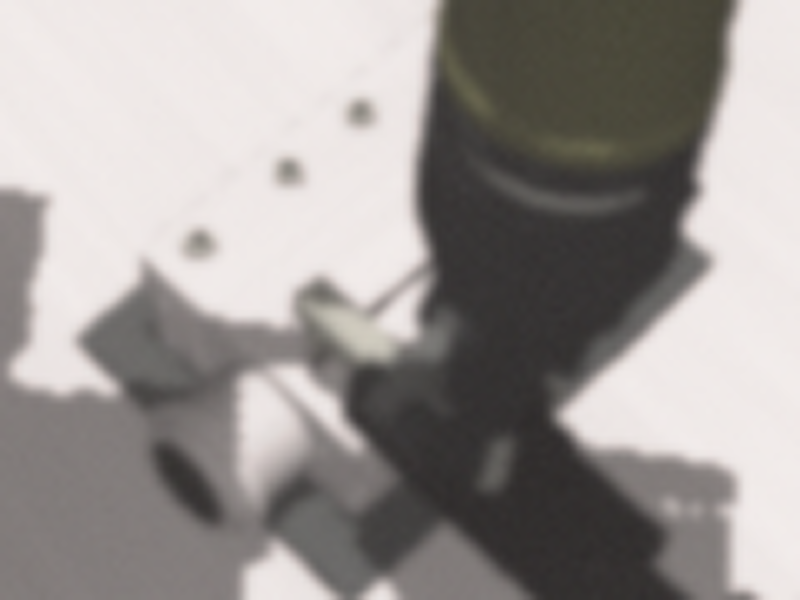

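View pics/w11.png

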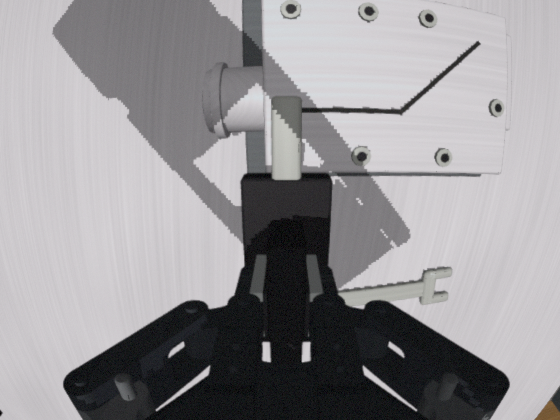

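Call:
{"fn": "arm_command", "kwargs": {"deltas": "1.5 0.4 -0.3 0 0; 1.5 0.4 0 0 0; 0 0 0 0 0; 0 0 0 0 0"}}

```text
t: 16.85
eef_pos: [0.4308, -0.3512, 0.1769]
eef_rot: [-0.072, 1.57, 0.072]
ft_force: [-0.1, 0.8, -4.2]
opening: 0.015
```

Call:
{"fn": "arm_command", "kwargs": {"deltas": "1 0 0 0 0; 0 0 0 0 0; 0 0 0 0 0"}}

```text
t: 17.15
eef_pos: [0.4308, -0.3513, 0.1759]
eef_rot: [-0.072, 1.57, 0.072]
ft_force: [0.3, -0.1, -4.6]
opening: 0.015
```

Call:
{"fn": "arm_command", "kwargs": {"deltas": "1 0 0 0 0; 0 0 0 0 0; 0 0 0 0 0"}}

```text
t: 17.45
eef_pos: [0.4309, -0.3512, 0.1749]
eef_rot: [-0.072, 1.57, 0.072]
ft_force: [-0.3, 0.5, -4.7]
opening: 0.015
```

Call:
{"fn": "arm_command", "kwargs": {"deltas": "0.7 0 0 0 0; 0 0 0 0 0; 0 0 0 0 0"}}

```text
t: 17.75
eef_pos: [0.4309, -0.3512, 0.1742]
eef_rot: [-0.072, 1.57, 0.072]
ft_force: [0.4, 0.6, -3.7]
opening: 0.0154
```

Call:
{"fn": "arm_command", "kwargs": {"deltas": "0.7 0 0 0 0; 0 0 0 0 0; 0 0 0 0 0"}}

```text
t: 18.05
eef_pos: [0.4309, -0.3513, 0.1737]
eef_rot: [-0.073, 1.569, 0.072]
ft_force: [-0.7, 0.0, -1.0]
opening: 0.0149
```

Call:
{"fn": "arm_command", "kwargs": {"deltas": "-1.8 0 0 0 0; 0 0 0 0 0"}}

```text
t: 18.25
eef_pos: [0.4309, -0.3513, 0.1754]
eef_rot: [-0.072, 1.569, 0.072]
ft_force: [-0.7, -0.3, -3.6]
opening: 0.0152
```

Run:
```python
from h import *
for p in W(HS,SE):tipd(p)
save('wrist','w12');c=get_calibration('wrist')
print(projw(c,W(HS,SE)))
```

```text
t 18.25 tip [ 0.4238 -0.277   0.0613] to go [ 1.3 -0.   0. ] F [-0.7 -0.3 -3.6]
t 18.25 tip [ 0.4238 -0.277   0.0613] to go [ 1.3  1.4 70. ] F [-0.7 -0.3 -3.6]
t 18.25 tip [ 0.4238 -0.277   0.0613] to go [  1.3  52.6 124.9] F [-0.7 -0.3 -3.6]
[[286.75410825 112.40520222]
 [405.21561045 114.24954597]
 [483.42078722  44.32422154]]
```

View pics/w12.png

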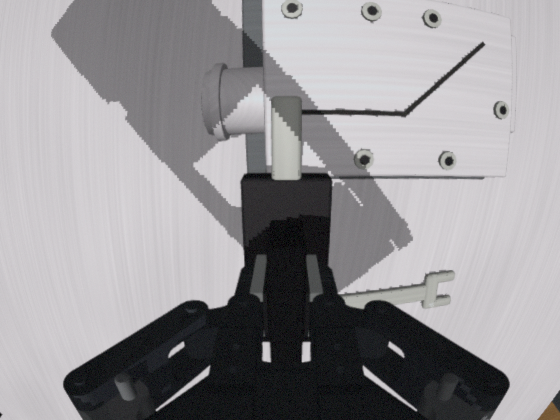

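Call:
{"fn": "arm_command", "kwargs": {"deltas": "0 0 -2 0 0; 0 0 2 0 0; 0 0.05 3 0 0; 0 0.05 3 0 0; 0 0.05 3 0 0; 0 0.05 3 0 0; 0 0.05 3 0 0; 0 0.05 3 0 0"}}

```text
t: 19.1
eef_pos: [0.4491, -0.3492, 0.1753]
eef_rot: [-0.072, 1.57, 0.072]
ft_force: [0.7, -0.0, -4.3]
opening: 0.0151
```

Call:
{"fn": "arm_command", "kwargs": {"deltas": "0 0.06 3 0 0; 0 0.06 3 0 0; 0 0.06 3 0 0; 0 0.06 3 0 0; 0 0.06 3 0 0; 0 0.06 3 0 0; 0 0.06 3 0 0; 0 0.06 3 0 0"}}

```text
t: 19.9
eef_pos: [0.4728, -0.3466, 0.1753]
eef_rot: [-0.072, 1.57, 0.072]
ft_force: [1.0, 0.9, -3.9]
opening: 0.0149
```

Run:
```python
from h import *
for p in W(HS,SE)[1:]:tipd(p)
```

```text
t 19.9 tip [ 0.4658 -0.2723  0.0612] to go [ 1.2  0.6 27.8] F [ 1.   0.9 -3.9]
t 19.9 tip [ 0.4658 -0.2723  0.0612] to go [ 1.2 51.7 82.8] F [ 1.   0.9 -3.9]
```

Call:
{"fn": "arm_command", "kwargs": {"deltas": "0 0.06 3 0 0; 0 0.06 3 0 0; 0 0.06 3 0 0; 0 0.06 3 0 0; 0 0.06 3 0 0; 0 0.06 3 0 0; 0 0.06 3 0 0; 0 0.06 3 0 0"}}

```text
t: 20.7
eef_pos: [0.4967, -0.3439, 0.1753]
eef_rot: [-0.072, 1.57, 0.072]
ft_force: [-0.5, -0.4, -4.0]
opening: 0.0148
```

Call:
{"fn": "arm_command", "kwargs": {"deltas": "0 0.06 3 0 0; 0 0 0.7 0 0; 0 2 2.2 0 0; 0 2 2.2 0 0; 0 2 2.2 0 0; 0 2 2.2 0 0; 0 2 2.2 0 0; 0 2 2.2 0 0"}}

```text
t: 21.5
eef_pos: [0.5124, -0.3301, 0.1753]
eef_rot: [-0.072, 1.57, 0.072]
ft_force: [-0.2, -0.7, -3.7]
opening: 0.0152
```

Run:
```python
from h import *
S=W(HS,SE)
tipd(S[2]); save('wrist','w13');c=get_calibration('wrist')
print(projw(c,S))
```

```text
t 21.5 tip [ 0.5053 -0.2559  0.0612] to go [ 1.2 39.  41.9] F [-0.2 -0.7 -3.7]
[[149.22385869 140.71881391]
 [263.18661952 134.20188043]
 [359.87181667  48.22701543]]
```

View pics/w13.png

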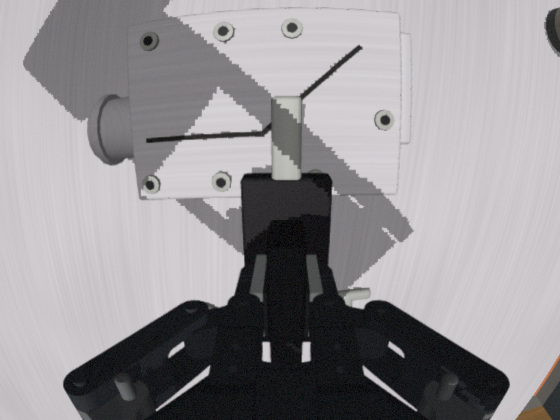

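Call:
{"fn": "arm_command", "kwargs": {"deltas": "0 2.05 2.2 0 0; 0 2.05 2.2 0 0; 0 2.05 2.2 0 0; 0 2.05 2.2 0 0; 0 2.05 2.2 0 0; 0 2.05 2.2 0 0; 0 2.05 2.2 0 0; 0 2.05 2.2 0 0"}}

```text
t: 22.35
eef_pos: [0.5284, -0.3122, 0.1753]
eef_rot: [-0.072, 1.57, 0.072]
ft_force: [1.1, -0.4, -4.1]
opening: 0.0153
```

Call:
{"fn": "arm_command", "kwargs": {"deltas": "0 2.05 2.2 0 0; 0 2.05 2.2 0 0; 0 2.05 2.2 0 0; 0 2.05 2.2 0 0; 0 2.05 2.2 0 0; 0 2.05 2.2 0 0; 0 2.05 2.2 0 0; 0 2.05 2.2 0 0"}}

```text
t: 23.15
eef_pos: [0.5444, -0.2943, 0.1753]
eef_rot: [-0.072, 1.57, 0.072]
ft_force: [0.5, 0.1, -3.7]
opening: 0.0152
```

Run:
```python
from h import *
tipd(W(HS,SE)[2])
```

```text
t 23.15 tip [ 0.5373 -0.22    0.0612] to go [1.2 6.2 6.8] F [ 0.5  0.1 -3.7]
```

Call:
{"fn": "arm_command", "kwargs": {"deltas": "0 2.05 2.2 0 0; 0 2.05 2.2 0 0; 0 2.05 2.2 0 0; 0 1 1 0 0; 0 0 0 0 0; 0 0 0 0 0"}}

```text
t: 23.75
eef_pos: [0.5511, -0.2866, 0.1753]
eef_rot: [-0.072, 1.57, 0.072]
ft_force: [0.5, -0.8, -3.9]
opening: 0.015
```

Run:
```python
from h import *
tipd(W(HS,SE)[2])
save('wrist','w14')
dl(RP(-90,0,226),RY())
```

```text
t 23.75 tip [ 0.544  -0.2124  0.0612] to go [ 1.2 -0.8 -0.6] F [ 0.5 -0.8 -3.9]
t 23.8 d [-50.7 445.6  30.7] twist 0.0008 pos [ 0.5511 -0.2867  0.1753] F [-0.3 -0.1 -4. ] open 15.2
```

View pics/w14.png

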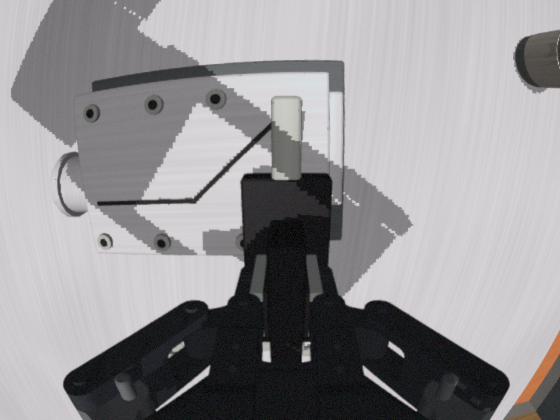

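Call:
{"fn": "arm_command", "kwargs": {"deltas": "-5 0 0 0 0; -14 0 0 0 0; -18 6 0 0 0; -15 18 2 0 0; -6 30 2 0 0; 0 38 3 0 0; 0 40 3 0 0; 0 40 3 0 0"}}

```text
t: 24.6
eef_pos: [0.548, -0.1119, 0.2348]
eef_rot: [-0.072, 1.568, 0.072]
ft_force: [0.6, 0.1, -3.8]
opening: 0.0149
```

Call:
{"fn": "arm_command", "kwargs": {"deltas": "0 40 3 0 0; 0 40 3 0 0; 0 40 3 0 0; 0 38 3 0 0; 0 32 2 0 0; 0 22 1 0 0; 0 12 0 0 0; 0 5 0 0 0"}}

```text
t: 25.4
eef_pos: [0.5417, 0.1168, 0.2342]
eef_rot: [-0.074, 1.569, 0.074]
ft_force: [0.0, 0.2, -3.4]
opening: 0.0148
```

Run:
```python
from h import *
dl(RP(-95.6,0,226),RY())
```

```text
t 25.4 d [ 8.2 37.4  3. ] twist 0.0028 pos [0.5417 0.1168 0.2342] F [ 0.   0.2 -3.4] open 14.8
```

Call:
{"fn": "arm_command", "kwargs": {"deltas": "0 8 1 0.002 0; 0 14 2 0 0; 0 10 1.2 0 0; 0 5 0 0 0; 0 0 0 0 0; 0 0 0 0 0"}}

```text
t: 26.0
eef_pos: [0.543, 0.1523, 0.2331]
eef_rot: [-0.071, 1.57, 0.07]
ft_force: [-0.0, -0.3, -3.6]
opening: 0.0149
```

Run:
```python
from h import *
dl(RP(-95.6,0,126.1),RY())
c=get_calibration('wrist');save('wrist','w15')
```

```text
t 26.0 d [107.    2.2  -1.5] twist -0.0011 pos [0.543  0.1523 0.2331] F [-0.  -0.3 -3.6] open 14.9
```

View pics/w15.png

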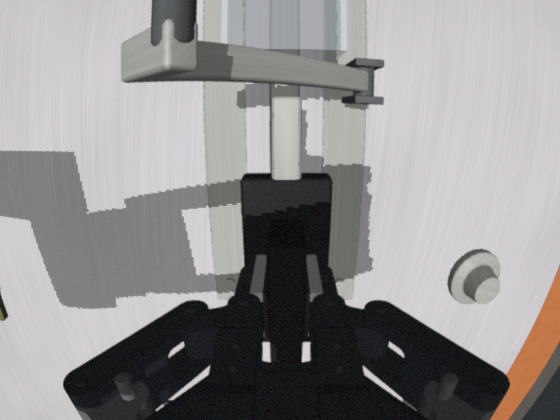

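Call:
{"fn": "arm_command", "kwargs": {"deltas": "8 0 0.3 0 0; 16 0 0 0 0; 20 0 0 0 0; 20 0 0 0 0; 16 0 0 0 0; 10 0 0 0 0; 6 0 0 0 0; 3 0 0 0 0"}}

```text
t: 26.85
eef_pos: [0.5434, 0.1523, 0.1338]
eef_rot: [-0.071, 1.57, 0.07]
ft_force: [0.1, -0.2, -3.6]
opening: 0.0151
```

Run:
```python
from h import *
dl(RP(-98,0,126.1),RY())
save('side','s16');crop('s16','s16c',190,130,310,250)
```

```text
t 26.85 d [ 7.7 -0.2 -2. ] twist -0.0015 pos [0.5434 0.1523 0.1338] F [ 0.1 -0.2 -3.6] open 15.1
5.0
```

View pics/s16c.png

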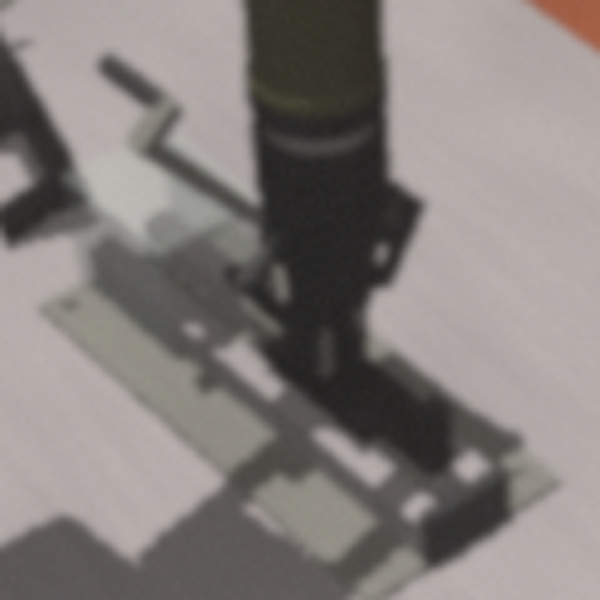

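Lower the last millimetres, watching the force.

Call:
{"fn": "arm_command", "kwargs": {"deltas": "2 0 -0.5 0 0; 2 0 -0.3 0 0; 1.5 0 0 0 0; 0 0 0 0 0; 0 0 0 0 0"}}

```text
t: 27.4
eef_pos: [0.5426, 0.1525, 0.129]
eef_rot: [-0.071, 1.569, 0.071]
ft_force: [-0.7, 0.2, -4.0]
opening: 0.015
```

Call:
{"fn": "arm_command", "kwargs": {"deltas": "1 0 0 0 0; 0.7 0 0 0 0; 0 0 0 0 0; 0 0 0 0 0"}}

```text
t: 27.8
eef_pos: [0.5425, 0.1524, 0.1271]
eef_rot: [-0.071, 1.57, 0.071]
ft_force: [0.6, 0.7, -3.7]
opening: 0.0152
```

Call:
{"fn": "arm_command", "kwargs": {"deltas": "0.6 0 0 0 0; 0 0 0 0 0; 0 0 0 0 0"}}

```text
t: 28.1
eef_pos: [0.5425, 0.1524, 0.1265]
eef_rot: [-0.071, 1.57, 0.071]
ft_force: [0.7, 0.4, -4.5]
opening: 0.0153
```

Call:
{"fn": "arm_command", "kwargs": {"deltas": "0.6 0 0 0 0; 0 0 0 0 0; 0 0 0 0 0"}}

```text
t: 28.4
eef_pos: [0.5426, 0.1525, 0.1261]
eef_rot: [-0.071, 1.569, 0.071]
ft_force: [-0.2, -0.6, -1.6]
opening: 0.0151
```

Call:
{"fn": "arm_command", "kwargs": {"deltas": "0.6 0 0 0 0; 0 0 0 0 0; 0 0 0 0 0"}}

```text
t: 28.7
eef_pos: [0.5426, 0.1524, 0.1261]
eef_rot: [-0.071, 1.569, 0.071]
ft_force: [-1.8, -0.5, 5.6]
opening: 0.0153
```

Call:
{"fn": "arm_command", "kwargs": {"deltas": "-0.4 0 0 0 0; 0 0 0 0 20; 0 0 0 0 30; 0 0 0 0 45; 0 0 0 0 45; 0 0 0 0 45; -5 0 0 0 45; -12 0 0 0 45"}}

```text
t: 29.5
eef_pos: [0.5418, 0.1522, 0.1423]
eef_rot: [-0.071, 1.572, 0.07]
ft_force: [-0.2, -0.9, -0.4]
opening: 0.0448
```

Call:
{"fn": "arm_command", "kwargs": {"deltas": "-20 0 0 0 45; -25 0 0 0 45; -25 0 0 0 45; -20 0 0 0 45; -10 -5 0 0 45; -5 0 0 0 45; 0 0 0 0 45"}}

```text
t: 30.2
eef_pos: [0.5431, 0.1472, 0.2483]
eef_rot: [-0.07, 1.569, 0.07]
ft_force: [0.2, 0.4, 0.8]
opening: 0.0451
```

Run:
```python
from h import *
dl(RP(-98,0,226),RY())
c=get_calibration('wrist');save('wrist','w17')
P=lambda x,y,z:(-98+x,y,34+z)
print(projw(c,W(RK,[P(-25,0,48),P(25,0,48),P(-103,0,48),P(0,8,48),P(0,-8,48),P(45,22,14),P(45,-22,14),P(83,0,14)])).round(1).tolist())
save('side','s17');crop('s17','s17c',170,110,310,250);save('scene','c17')
```

```text
t 30.2 d [22.3  4.8 -1.2] twist -0.0016 pos [0.5431 0.1472 0.2483] F [0.2 0.4 0.8] open 45.1
[[285.1, 233.1], [284.9, 170.9], [285.4, 312.8], [274.6, 202.9], [295.5, 202.9], [258.6, 139.4], [311.3, 139.3], [284.9, 93.8]]
4.285714285714286
```

View pics/w17.png

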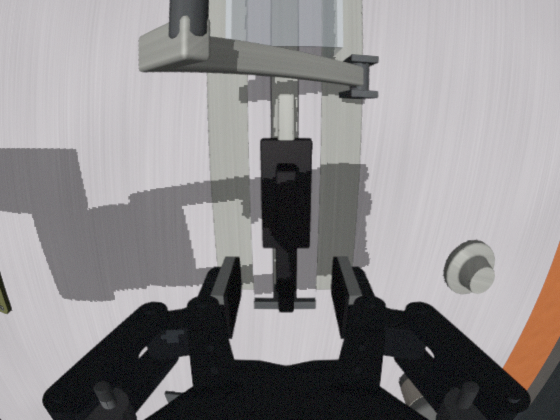

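View pics/s17c.png

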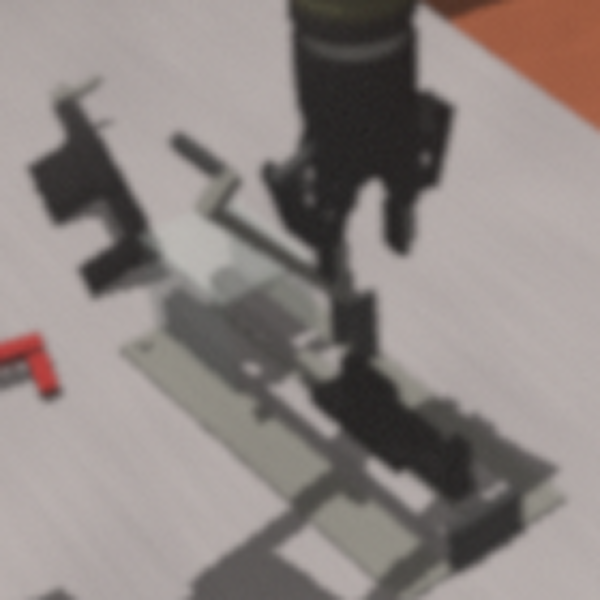

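View pics/c17.png

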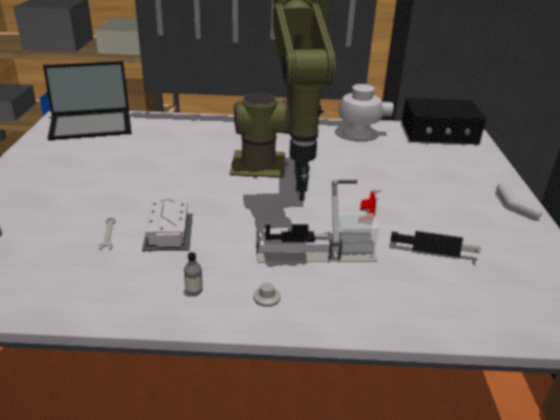

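Call:
{"fn": "arm_command", "kwargs": {"deltas": "-20 0 0 0 45; -20 0 0 0 45; -10 0 0 0 45; 0 0 0 0 45; 0 0 0 0 45; 0 0 0 0 45"}}

```text
t: 30.95
eef_pos: [0.5423, 0.1473, 0.2964]
eef_rot: [-0.071, 1.572, 0.07]
ft_force: [-0.0, -0.1, -0.0]
opening: 0.045
```

Run:
```python
from h import *
s=get_state();print(s['t'],s['ft_force'],s['joint_vel'].round(3))
print(sign_off())
```

```text
30.95 [-0.04976542 -0.08521879 -0.04732614] [-0.001 -0.    -0.002 -0.002  0.001 -0.001]
the job is handed in; nothing more can be done
None
```

I finished the whole job in the order asked and handed it in at about 31 s. `sign_off` gave no verdict.

- **Bar:** I swung it up to about 0.9 rad. It is still up in the last pictures.
- **Pull to the stop:** I drew the probe out by its tail tab until it met the stop at about 18 N, then let go.
- **Seam:** I took the probe by its fin and touched the tip down at the pipe end, feeling contact within about 1 mm of the calculated height. I then traced the seam at about 3 cm/s, tip about 1 to 1.5 mm above it by the arm's readings. The seam matched my predicted positions within about 1 pixel in the wrist pictures.
- **Laying back:** The probe came down gently on the rails and I let go. It lies flat with its tip in the slot and nose towards the guard, its origin at about rack x = -97 mm. That is about 7 mm further out than the `rack_open` point, chosen on purpose so the nose is not under the bar.

In the last pictures the wrench, bottle and collar look unmoved. The gripper is well clear of everything and the wrist force reads zero. None of the checks failed. Two things I did not confirm directly: the tip itself was hidden behind its neck in the wrist pictures, so its position comes from the arm's pose and that touch. I also never measured the bystanders' positions after the job, only compared them by eye.

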